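Turn the hallway heating up four clicks

TASK

Turn the hallway heating up: with a fingertip, push the lever on the controller's round dial clockwise (seen from above) by exactly four clicks from where it stands, never running on to a fifth click. Then press the push button beside the dial fully down with a fingertip and let it spring back up. Do not clench or force the dial, and leave the other things on the shelf where they are.

Things in the scene. Friction and masses are not known exactly. Their poses are not given: they have to be found in the camera images.
- controller: Heating controller: white plastic slab 124 x 204 x 28 mm (x, y, z) fixed flat on the shelf, with a round dial and a round push button on top. Origin: centre of its underside; z up. In its frame the dial's axis is at x 0, y +42 mm, the button's at x 0, y -66 mm. Eight small dark ticks round the dial, 51 mm from its axis, mark the click stops.
- dial_axis (a point): Point on the dial's vertical axis, level with the dial's flat face, 42 mm above the shelf.
- dial_lever (a point): Point on the dial's lever, 34 mm from the axis, 9 mm above the dial's face. The lever is one dark radial bar standing on the dial and turning with it: 8 mm thick, 18 mm high, from 8 to 42 mm from the axis. Push on its flat side: each click takes up to 4 N here, most a quarter of the way; past halfway the dial snaps on into the next stop by itself and stays.
- dial: The round dial, a grey disc of 90 mm diameter and 14 mm thickness with its lever. Origin: on its vertical axis, at its underside, 28 mm above the shelf; it only turns. Click stops (sprung detents) every 30 degrees: eight of them, with end stops just outside. It starts in the first (most anticlockwise), where the lever points 105 degrees anticlockwise (seen from above) from the controller's +x axis.
- button_top (a point): Centre of the top of the round push button (30 mm diameter), which rises from a low housing on the controller; moves with the button.
- button (a joint): Travel of the push button (m): 0 up, 0.006 fully down, which takes about 5 N; it springs back.
- clamp: Bystander: small aluminium clamp holding a wooden coaster (80 mm disc) upright, 91 mm high, base 60 x 50 mm, loose. Origin: centre of its underside.
- comb: Bystander: navy plastic comb 140 x 30 x 4 mm lying flat, loose. Origin: centre of its underside.
- tealight: Bystander: glass tealight holder, 68 mm diameter, 55 mm high, loose. Origin: centre of its underside.
- carabiner: Bystander: steel carabiner 88 x 50 x 12 mm lying flat, loose. Origin: its centre, at the underside.
- pot: Bystander: white ceramic pot with cork stopper, 76 mm diameter, 76 mm high, loose. Origin: centre of its underside.
- keytag: Bystander: brass key on a wooden tag, 102 x 28 x 6 mm, lying flat, loose. Origin: near its middle, at the underside.

How it is judged:
By the outcome, as a careful person would: the job done as asked, in the order asked, and still so for the second after the job is handed in, with the robot touching nothing.
It also fails if it takes over 58 s, if anything falls off the work surface, if the arm or the gripper's body presses on something with over 40 N, if the wrist force passes 120 N, or if a joint passes its speed limit or range.

ROBOT

A 6-joint arm with a two-finger parallel gripper is mounted at the origin on the work surface. World frame = base frame: x ahead of the robot, y to its left, z up, the work surface at z = 0. Lengths are in m, angles in rad, forces in N, time in s.
With the tool pointing down it reaches from about 0.325 to 1 m from the base axis. Payload 5.1 kg.
Tool frame: the origin (TCP) lies on the centre line of the jaws, within the pads' length; the fingertips stand 11 mm ahead of it and the grasp point (between the pads) lies 8 mm behind it; z points along the fingers, y is the direction in which the jaws open and shut (so a half turn about z gives the same grasp; the last joint's range is limited). The gripper opens to 85 mm and grips with 20 to 120 N. Pads are 22 mm wide; open, the fingers measure 114 mm over their backs; the gripper's body (76 mm by 85 mm) begins 54 mm behind the grasp point. The pads swing forward as they close: fully open they stand 13 mm farther back than shut.
Start: joints at [1.17, 0.124, 1.65, -0, 1.367, -0.083], TCP at [0.203, 0.617, 0.242] pointing down, gripper open.
Joint ranges: [-2.61, 2.61], [-1.02, 2.33], [0.03, 2.71], [-1.35, 4.49], [0.32, 2.68], [-2.91, 2.91]. Speed limits (rad/s): [2.57, 2.57, 3.14, 3.14, 3.14, 3.14].

INTERFACE

Orientations are given as a unit quaternion [w, x, y, z].
In Python, from rig import sensors, grab_frame, r, search_frame, regions_of gives the robot as it stands.
- The arm moves only by the shell command python3 -m pendant 'ROWS' [FORCE]. ROWS is JSON, a list of rows, each a list of 7 numbers: the gripper command: -1 is fully open, 1 is shut, values between are in proportion, then the shift along the world's x, y, z in mm, then the turn, a rotation vector about the world's x, y, z in degrees. A call has 1 to 20 rows; each row is the pose to reach, as a shift and turn from the pose measured when the call began; what a row does not reach only later rows make up. A row lasts 1/12 s, in which the tool goes at most 41.7 mm and 7.16 degrees, less where a joint would pass 70% of its speed; a pose out of reach is approached as far as the arm can. A call with a gripper value outside its range is refused whole. The fingers move at their own pace and stop on an object; FORCE is the grip in N (left out, the last holds). Time passes only in rows, so rows that repeat a pose let the fingers close. It gives the time, the measured TCP pose, the force and the opening at its end, in the units of the state.
- sensors.observe(): the state, without advancing time (a new reading comes with each control period).
- grab_frame(name): name is "scene" or "top"; returns a dict with "frame" (384x512x3 uint8, blue, green, red), "fx", "fy", "cx", "cy" (pixels), "pose" (4x4, takes a point from camera to world coordinates). Camera axes: x right, y up, looking along -z (the intrinsics and any distortion apply to the point x, -y, -z); pixel columns grow to the right and rows downward; lengths in m; the calibration is good to about 2 mm. A picture is of the moment at which its call begins. There is no depth.
- r.finish_job(): hands the job in, once; it reports no verdict.
Trained networks look in a picture, given as the dict that the camera call returned (one of the last four; its "shot" number tells which), for a name from the list of things; names that differ only in an ending like _2 or _b are one class to them, and where a whole thing is asked for, a point or a joint stands for the part that bears it (a point fixed in the world has none). Each returns a list of dicts, best first, with "score" (0 to 1); they miss things now and then, are a little off and sometimes report something else, mostly with a low value. They report only what shows in the picture. A call takes as long as a camera call.
- search_frame(label, picture): "location" ([x, y, z] in m, in the coordinates of the camera as it stood for that picture, good to about 4 mm: the middle of the surface that is visible of it).
- regions_of(label, picture): "region" (384x512 bool, what is visible of it).
The state is a dict: "clock": time; "joints": joint angles; "qd": joint speeds; "effort": joint torques, N m; "tool_pos": TCP position; "orientation": TCP orientation; "force": force on the tool from outside, world axes, zero at the start; "ft_torque": the same for the moment, N m; "grip_width": opening from 0.0 (shut) to 1.0 (fully open).
Only numpy, scipy, OpenCV 4.12 (cv2) and the standard library are available. Lean on these libraries where they do the work, as an engineer would, in place of code of your own. Each camera call takes 0.05 s, during which the arm holds its last target. There are 200 camera calls.

## Working session

There is one attempt and no reset: what is moved stays moved. The work goes in short steps, Python scripts to look and compute and a shell command to move; the robot and the scene stay as the last step left them, time stands still between calls to the robot, and variables do not carry over. Pictures are saved under pics/ and viewed, about 8 in all and at most 12, crops included, and the job is handed in when it is done.

```bash
mkdir -p pics; cat > h.py <<'E'
from rig import sensors, grab_frame, r, search_frame, regions_of
import numpy as np, cv2
def w(p,f): return (f["pose"]@np.r_[p,1])[:3]
def proj(P,f):
    c=np.linalg.inv(f["pose"])@np.r_[P,1]
    return np.array([f["cx"]+f["fx"]*c[0]/-c[2], f["cy"]-f["fy"]*c[1]/-c[2]])
def ray(u,v,z,f):
    d=f["pose"][:3,:3]@np.array([(u-f["cx"])/f["fx"],-(v-f["cy"])/f["fy"],-1]); o=f["pose"][:3,3]
    return o+d*(z-o[2])/d[2]
E
python3 - <<'E'
from h import *
print(sensors.observe())
a=grab_frame("top");b=grab_frame("scene")
for n,f in(("top",a),("scene",b)):
    cv2.imwrite(f"pics/{n}0.png",f["frame"]); print(n,f.keys(),f["pose"].round(3).tolist(),f["fx"])
    for l in "controller dial dial_lever button_top clamp comb tealight carabiner pot keytag".split():
        s=search_frame(l,f)
        for q in s[:2]: print(l,round(q["score"],2),w(q["location"],f).round(4),proj(w(q["location"],f),f).round())
E
```

```text
{'clock': 0.0, 'joints': array([ 1.17041051e+00,  1.24495299e-01,  1.65165604e+00,  1.01474021e-05,
        1.36747743e+00, -8.26187641e-02]), 'qd': array([-0.00149369,  0.00060233,  0.0010709 , -0.00154839, -0.00037104,
       -0.00143244]), 'effort': array([-6.37688427e-04, -4.23596048e+01, -3.65457988e+01, -1.77739375e-04,
        6.74459923e-03,  3.94217949e-06]), 'tool_pos': array([0.20290207, 0.61691522, 0.24106995]), 'orientation': array([-2.48304370e-04,  1.58216830e-01,  9.87403868e-01, -9.87325667e-04]), 'force': array([-0.3422107 , -0.04979531, -0.52029671]), 'ft_torque': array([0.03970186, 0.01856594, 0.021907  ]), 'grip_width': 1.0000980741856431}
top dict_keys(['frame', 'fx', 'fy', 'cx', 'cy', 'pose', 'shot']) [[0.024, 0.993, -0.114, 0.458], [-0.999, 0.026, 0.019, 0.07], [0.022, 0.113, 0.993, 1.097], [0.0, 0.0, 0.0, 1.0]] 456.6599226910953
controller 0.67 [ 0.5228 -0.0121  0.0275] [280. 211.]
dial 0.79 [0.541  0.0272 0.0383] [263. 203.]
dial 0.42 [ 0.4557 -0.1919  0.0326] [357. 242.]
dial_lever 0.82 [0.5375 0.0296 0.0394] [262. 204.]
button_top 0.56 [ 0.4976 -0.0719  0.
[... 350 characters left out ...]
'cy', 'pose', 'shot']) [[0.327, -0.561, 0.761, 1.137], [0.945, 0.189, -0.267, -0.168], [0.006, 0.806, 0.592, 0.493], [0.0, 0.0, 0.0, 1.0]] 412.15895230544373
controller 0.97 [ 0.5487 -0.0154  0.0266] [223. 205.]
dial 0.7 [0.5495 0.0228 0.0404] [243. 195.]
dial_lever 0.97 [0.5517 0.0269 0.0391] [245. 196.]
button_top 0.67 [ 0.5084 -0.0756  0.0507] [185. 189.]
clamp 0.91 [ 0.4647 -0.199   0.0413] [116. 192.]
comb 0.72 [0.6    0.1754 0.0053] [327. 210.]
tealight 0.83 [0.4463 0.1254 0.0378] [274. 160.]
carabiner 0.57 [0.7125 0.0391 0.0044] [284. 268.]
carabiner 0.32 [0.6006 0.1759 0.0082] [327. 209.]
pot 0.87 [ 0.6428 -0.1699  0.0509] [143. 247.]
keytag 0.62 [ 0.3599 -0.0674  0.0086] [177. 167.]
```

```bash
python3 -c "
import cv2
a=cv2.imread('pics/top0.png');b=cv2.imread('pics/scene0.png')
cv2.imwrite('pics/v1.png',cv2.resize(a[80:305,160:410],None,fx=2.6,fy=2.6,interpolation=2))
cv2.imwrite('pics/v2.png',cv2.resize(b[110:310,70:370],None,fx=2.6,fy=2.6,interpolation=2))"
```

```text
(no output)
```

View pics/v1.png

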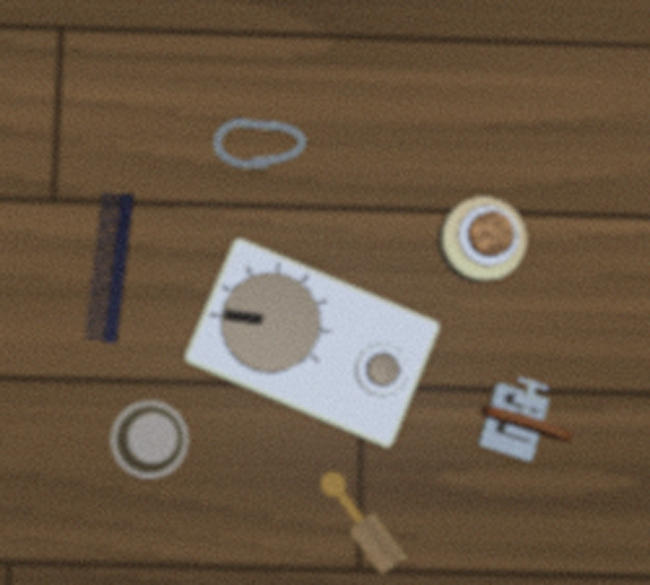

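View pics/v2.png

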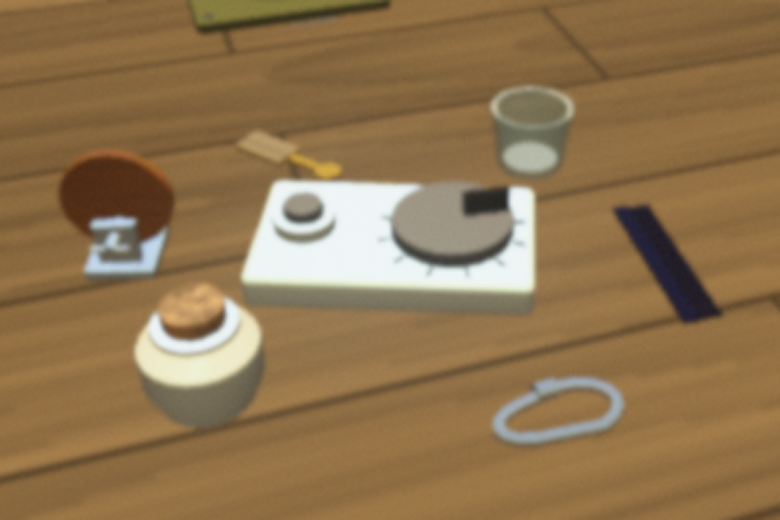

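The top view shows the slab with corners at about (237,238), (440,323), (388,446), (185,360) in the crop. The lever points image-left from the dial centre (270,322), and the button is at (382,369). I'll fit the controller pose from these, using both cameras.

```bash
python3 - <<'E'
from h import *
from scipy.optimize import least_squares
a=grab_frame("top");b=grab_frame("scene")
T=lambda u,v:(u/2.6+160,v/2.6+80)
S=lambda u,v:(u/2.6+70,v/2.6+110)
# local points: lever dir 105deg; top corners of slab
L=[(.062,.102,.028),(.062,-.102,.028),(-.062,-.102,.028),(-.062,.102,.028),(0,.042,.042)]
top=[T(237,238),T(440,323),T(388,446),T(185,360),T(270,322)]
sc=[S(534,289),S(246,285),S(277,181),S(536,189),S(451,221)]
# height: button top?
def fun(p,which):
    c,s=np.cos(p[2]),np.sin(p[2]); e=[]
    for l,t,q in zip(L,top,sc):
        P=np.array([p[0]+c*l[0]-s*l[1],p[1]+s*l[0]+c*l[1],l[2]])
        if which!=1:e.append(proj(P,a)-t)
        if which!=0:e.append(proj(P,b)-q)
    return np.ravel(e)
for k in(0,1,2):
    o=least_squares(fun,[.52,-.01,-.4],args=(k,));p=o.x
    c,s=np.cos(p[2]),np.sin(p[2]);R=np.array([[c,-s],[s,c]])
    print(k,p[:2].round(4),np.degrees(p[2]).round(2),"axis",(p[:2]+R@[0,.042]).round(4),"btn",(p[:2]+R@[0,-.066]).round(4),"res",o.fun.round(1))
print("btn z50 top",ray(*T(382,369),.05,a),"scene",ray(*S(302,205),.05,b))
for z in(.04,.046,.05): print(z,ray(*T(382,369),z,a).round(4),ray(*S(302,205),z,b).round(4))
for l in("tealight","pot","clamp"):
  for f in(a,b):
    print(l,[(round(q["score"],2),w(q["location"],f).round(3)) for q in search_frame(l,f)[:1]])
E
```

```text
0 [ 0.5233 -0.0131] -21.56 axis [0.5387 0.026 ] btn [ 0.4991 -0.0745] res [-0.7 -1.3  1.  -0.3  1.2  1.4 -1.5  0.1  0.1 -0.1]
1 [ 0.5333 -0.0117] -21.42 axis [0.5486 0.0274] btn [ 0.5092 -0.0731] res [ 2.   1.  -2.7 -0.9 -1.4 -0.1  0.5 -0.4  1.6 -1. ]
2 [ 0.5272 -0.0116] -21.52 axis [0.5426 0.0274] btn [ 0.503 -0.073] res [-1.3 -2.9  0.6 -1.   0.4 -2.  -3.3 -3.1  0.6 -0.3 -1.9 -1.8 -2.  -1.5
 -0.6 -2.  -0.5 -1.7  0.5 -2.8]
btn z50 top [ 0.49900598 -0.07325881  0.05      ] scene [ 0.50872461 -0.07439664  0.05      ]
0.04 [ 0.4994 -0.0746  0.04  ] [ 0.4945 -0.0723  0.04  ]
0.046 [ 0.4992 -0.0738  0.046 ] [ 0.503  -0.0736  0.046 ]
0.05 [ 0.499  -0.0733  0.05  ] [ 0.5087 -0.0744  0.05  ]
tealight [(0.6, array([0.431, 0.133, 0.017]))]
tealight [(0.93, array([0.451, 0.132, 0.033]))]
pot [(0.71, array([ 0.609, -0.157,  0.058]))]
pot [(0.69, array([ 0.64 , -0.169,  0.048]))]
clamp [(0.82, array([ 0.455, -0.192,  0.033]))]
clamp [(0.63, array([ 0.464, -0.198,  0.045]))]
```

The two cameras disagree by about 10 mm in x. I'll use the gripper as an arbiter by moving it, shut, to a hover beside the lever on its anticlockwise side.

```bash
python3 -m pendant '[[1,313,-557,-60,0,0,-78],[1,313,-557,-60,0,0,-78],[1,313,-557,-60,0,0,-78],[1,313,-557,-60,0,0,-78],[1,313,-557,-60,0,0,-78],[1,313,-557,-60,0,0,-78],[1,313,-557,-60,0,0,-78],[1,313,-557,-60,0,0,-78],[1,313,-557,-60,0,0,-78],[1,313,-557,-60,0,0,-78],[1,313,-557,-60,0,0,-78],[1,313,-557,-60,0,0,-78],[1,313,-557,-60,0,0,-78],[1,313,-557,-60,0,0,-78],[1,313,-557,-60,0,0,-78],[1,313,-557,-121,0,0,-78],[1,313,-557,-121,0,0,-78],[1,313,-557,-121,0,0,-78],[1,313,-557,-121,0,0,-78],[1,313,-557,-121,0,0,-78]]' 20
python3 - <<'E'
from h import *
s=sensors.observe();print(s["joints"].round(2))
import scipy.spatial.transform as t
R=t.Rotation.from_quat(s["orientation"][[1,2,3,0]]).as_matrix();print(R.round(3))
tip=s["tool_pos"]+R@[0,0,.011]
ims=[]
for n in("top","scene"):
    f=grab_frame(n);cv2.imwrite(f"pics/{n}1.png",f["frame"]);u=proj(tip,f);print(n,u,tip)
    im=cv2.resize(f["frame"],None,fx=4,fy=4,interpolation=2);c=(u*4).astype(int)
    for x in(-.011,.011):
      for y in(-.0145,.0145):
        q=(proj(s["tool_pos"]+R@[x,y,.011],f)*4+2).astype(int);cv2.circle(im,tuple(map(int,q)),3,(0,0,255),-1)
    ims.append(im[c[1]-300:c[1]+300,c[0]-200:c[0]+200])
cv2.imwrite("pics/v3.png",np.hstack(ims))
E
```

```text
clock: 3.17
tool_pos: [0.5168, 0.0609, 0.1228]
orientation: [0.001, 0.744, 0.668, 0.001]
force: [0.4, 0.1, 0.7]
grip_width: 0.0
[ 0.01 -0.06  2.05  0.    1.15  0.12]
[[ 0.108  0.994  0.002]
 [ 0.994 -0.108  0.   ]
 [ 0.     0.002 -1.   ]]
top [248.89260224 211.06084766] [0.51684512 0.06094037 0.11184227]
scene [256.73094114 150.23456076] [0.51684512 0.06094037 0.11184227]
```

View pics/v3.png

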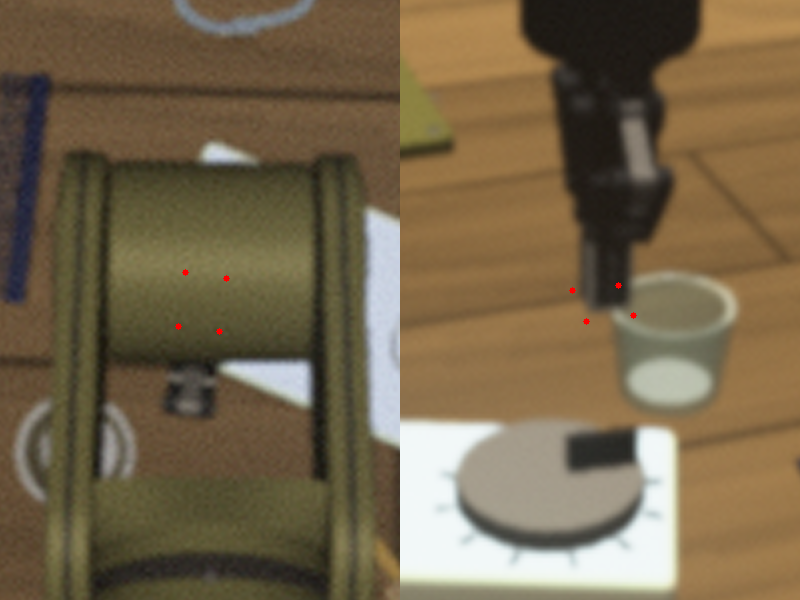

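The scene view shows the finger blob's bottom at about (607,305), within about 1.5 px of the predicted tip. That makes the scene camera the better one, and the tip about 16 mm thick. In the top view the wrist hides the tip. I'll lower beside the lever and compare them in one image.

```bash
python3 -m pendant '[[1,2,-2,-25,0,0,0],[1,2,-2,-45,0,0,0],[1,2,-2,-55,0,0,0],[1,2,-2,-61,0,0,0],[1,2,-2,-61,0,0,0],[1,2,-2,-61,0,0,0]]'
cat > look.py <<'E'
from h import *
import sys, scipy.spatial.transform as t
s=sensors.observe()
R=t.Rotation.from_quat(s["orientation"][[1,2,3,0]]).as_matrix()
f=grab_frame("scene")
print("TCP",s["tool_pos"].round(4),"yaw y",np.degrees(np.arctan2(R[1,1],R[0,1])).round(1),"F",s["force"].round(1))
im=cv2.resize(f["frame"][140:260,160:300],None,fx=5,fy=5,interpolation=2)
m=lambda P:tuple(int(v) for v in ((proj(P,f)-[160,140])*5+2))
for x in(-.011,.011):
  for y in(-.008,.008): cv2.circle(im,m(s["tool_pos"]+R@[x,y,.011]),2,(0,0,255),-1)
C=np.array([.5486,.0274])
for k in range(5):
  an=np.radians(105-21.5-30*k); d=np.array([np.cos(an),np.sin(an)])
  for q in (8,42): cv2.circle(im,m(np.r_[C+d*q*.001,.06]),2,(0,255,0) if k<4 else (255,0,255),-1)
cv2.imwrite(sys.argv[1],im)
E
python3 look.py pics/v4.png
```

```text
clock: 3.77
tool_pos: [0.5199, 0.0595, 0.0637]
orientation: [0.002, 0.744, 0.668, 0.002]
force: [0.1, -0.1, 0.4]
grip_width: -0.0
TCP [0.5199 0.0595 0.0637] yaw y -6.1 F [ 0.1 -0.1  0.4]
```

View pics/v4.png

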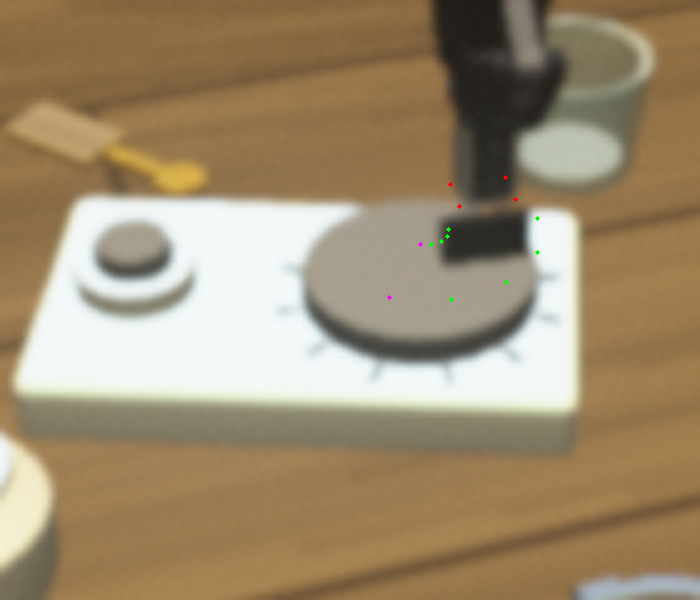

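The tip is beside the lever: blob bottom at about (486,200), lever at (440–527, 212–263), and predictions match to about 1.5 px. The best axis estimate is about (0.545, 0.026). Next I'll advance gently to contact.

```bash
python3 -m pendant '[[1,5,-0.6,-2,0,0,0],[1,9,-1,-2,0,0,0],[1,11,-1.2,-2,0,0,0],[1,12,-1.4,-2,0,0,0],[1,12,-1.4,-2,0,0,0]]'; python3 -m pendant '[[1,2,-0.2,0,0,0,0],[1,2,-0.2,0,0,0,0]]';python3 -m pendant '[[1,2,-0.2,0,0,0,0],[1,2,-0.2,0,0,0,0]]'
```

```text
clock: 4.23
tool_pos: [0.5329, 0.0583, 0.0627]
orientation: [0.002, 0.744, 0.668, 0.003]
force: [-2.3, 2.4, 4.1]
grip_width: 0.001
clock: 4.4
tool_pos: [0.5357, 0.0578, 0.063]
orientation: [0.003, 0.744, 0.668, 0.003]
force: [-0.1, -0.2, -0.2]
grip_width: -0.004
clock: 4.57
tool_pos: [0.5385, 0.0573, 0.0631]
orientation: [0.004, 0.744, 0.668, 0.004]
force: [-0.0, 0.8, -0.2]
grip_width: 0.005
```

```bash
python3 look.py pics/v5.png
```

```text
TCP [0.5385 0.0573 0.0631] yaw y -6.1 F [-0.   0.8 -0.2]
```

View pics/v5.png

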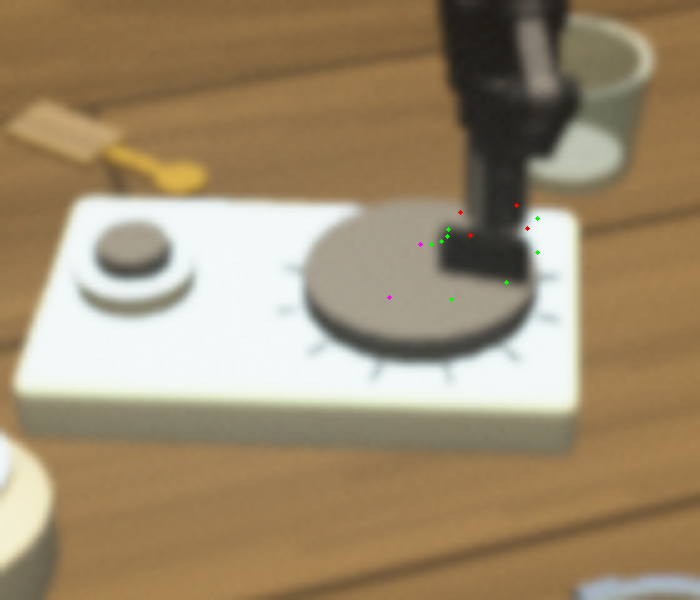

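The lever's outer end has swung to about (528,283), so contact is made and it is turning clockwise, not yet at a stop. I'll compute arc waypoints about the axis, with the tool yaw following the lever.

```bash
cat > arc.py <<'E'
from h import *
import sys
C=np.array([float(sys.argv[1]),float(sys.argv[2])]);d=float(sys.argv[3]);r0=.030
import scipy.spatial.transform as t
s=sensors.observe();R=t.Rotation.from_quat(s["orientation"][[1,2,3,0]]).as_matrix()
y0=np.degrees(np.arctan2(R[1,1],R[0,1]))
print("F",s["force"].round(1),"clock",s["clock"])
for a in map(float,sys.argv[4:]):
    th=np.radians(a);u=np.array([np.cos(th),np.sin(th)]);n=np.array([-u[1],u[0]])
    p=C+r0*u+d*n;q=(p-s["tool_pos"][:2])*1000
    print(a,q.round(1),"dz",round(62.5-s["tool_pos"][2]*1000,1),"turn",round(a-90-y0,1))
E
python3 arc.py .545 .026 .014 83.5 78 75 72 69 66 63 60
```

```text
F [ 1.  -0.1  0.8] clock 4.6167
83.5 [-3.7  0. ] dz -0.5 turn -0.4
78.0 [-0.7  0.9] dz -0.5 turn -5.9
75.0 [1.  1.2] dz -0.5 turn -8.9
72.0 [2.8 1.5] dz -0.5 turn -11.9
69.0 [4.5 1.7] dz -0.5 turn -14.9
66.0 [6.2 1.7] dz -0.5 turn -17.9
63.0 [7.9 1.7] dz -0.5 turn -20.9
60.0 [9.7 1.6] dz -0.5 turn -23.9
```

```bash
python3 -m pendant '[[1,0.5,0.9,-0.5,0,0,-6],[1,1,1.2,-0.5,0,0,-9],[1,2.8,1.5,-0.5,0,0,-12],[1,4.5,1.7,-0.5,0,0,-15],[1,6.2,1.7,-0.5,0,0,-18],[1,7.5,1.7,-0.5,0,0,-20],[1,7.5,1.7,-0.5,0,0,-20]]'; python3 look.py pics/v6.png;python3 arc.py .545 .026 .014 63 57 51 45 39 36 33
```

```text
clock: 5.2
tool_pos: [0.545, 0.059, 0.062]
orientation: [0.003, 0.849, 0.529, 0.002]
force: [-3.1, 0.1, 0.7]
grip_width: -0.001
TCP [0.545 0.059 0.062] yaw y -26.1 F [-3.1  0.1  0.7]
F [-2.4  0.1  0.3] clock 5.25
63.0 [1.1 0.1] dz 0.5 turn -0.9
57.0 [ 4.6 -0.2] dz 0.5 turn -6.9
51.0 [ 8.  -0.9] dz 0.5 turn -12.9
45.0 [11.3 -1.9] dz 0.5 turn -18.9
39.0 [14.5 -3.2] dz 0.5 turn -24.9
36.0 [16. -4.] dz 0.5 turn -27.9
33.0 [17.5 -4.9] dz 0.5 turn -30.9
```

View pics/v6.png

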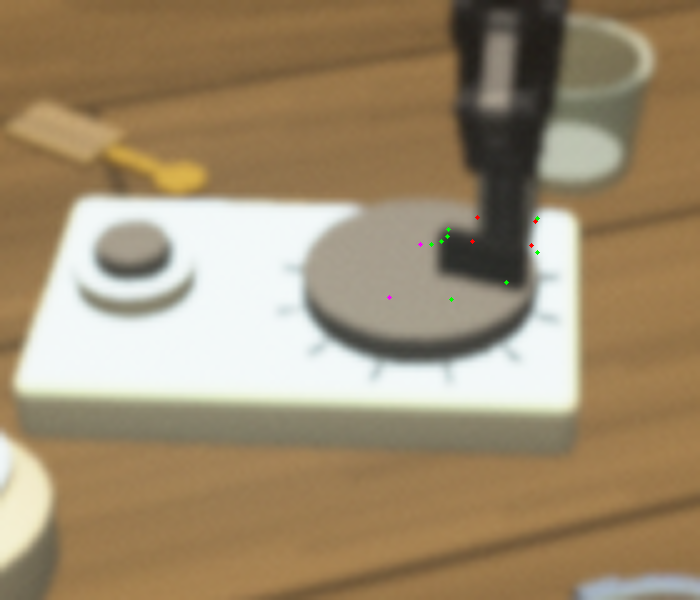

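The lever's near bottom edge runs from about (438,272) to (522,290), which is hard to judge by eye. I'll write a small angle fit.

```bash
cat > ang.py <<'E'
from h import *
def samp(g,f,C,phi,off):
    th=np.radians(phi);u=np.array([np.cos(th),np.sin(th)]);n=np.array([u[1],-u[0]]) # clockwise normal
    def P(rr,cc,z): return (proj(np.r_[C+u*rr*.001+n*cc*.001,z],f)+off)
    ins=[P(r_,4,z) for r_ in range(10,42,3) for z in(.045,.05,.055)]
    out=[P(r_,c,.042) for r_ in range(10,40,3) for c in(7,9,11)]+[P(r_,c,.042) for r_ in (1,4) for c in(0,3)]
    q=np.array(ins+out,np.float32);v=cv2.remap(g,q[:,:1].copy(),q[:,1:].copy(),1).ravel()
    return v[len(ins):].mean()-v[:len(ins)].mean()
def fit(img,f,off,lo=-60,hi=100,C=np.array([.5486,.0274])):
    g=cv2.cvtColor(img,cv2.COLOR_BGR2GRAY).astype(np.float32)
    ph=np.arange(lo,hi,1.);s=np.array([samp(g,f,C,p,off) for p in ph]);k=s.argmax();return ph[k],s[k].round(1)
OFF=None
if __name__=="__main__":
    import glob
    f=grab_frame("scene");im0=cv2.imread("pics/scene0.png");g=cv2.cvtColor(im0,cv2.COLOR_BGR2GRAY).astype(np.float32)
    C=np.array([.5486,.0274])
    best=max((samp(g,f,C,83.5,np.array([i,j])),i,j) for i in np.arange(-5,5,.5) for j in np.arange(-5,5,.5))
    print("off",best)
    for off in (np.array(best[1:]),np.array([-1.5,-1.5]),np.zeros(2)):
        print(off,"before",fit(im0,f,off),"now",fit(f["frame"],f,off))
E
python3 ang.py
```

```text
off (np.float32(90.43862), np.float64(-2.5), np.float64(-1.5))
[-2.5 -1.5] before (np.float64(84.0), np.float32(90.5)) now (np.float64(54.0), np.float32(94.2))
[-1.5 -1.5] before (np.float64(85.0), np.float32(87.0)) now (np.float64(52.0), np.float32(96.5))
[0. 0.] before (np.float64(98.0), np.float32(82.7)) now (np.float64(57.0), np.float32(84.8))
```

The fit gives about 53.5°, so click 1 is done. Next I'll refine the axis by image offset and continue.

```bash
python3 - <<'E'
from h import *
f=grab_frame("scene");print(ray(*(proj(np.array([.5486,.0274,.042]),f)+[-2.3,-1.5]),.042,f))
E
python3 arc.py .545 .024 .014 60 57 54 51 48 45 42 39 36
```

```text
[0.54270105 0.02483726 0.042     ]
F [-2.7 -0.3  1.3] clock 5.35
60.0 [ 2.8 -2. ] dz 0.4 turn -3.9
57.0 [ 4.6 -2.2] dz 0.4 turn -6.9
54.0 [ 6.3 -2.5] dz 0.4 turn -9.9
51.0 [ 8.  -2.9] dz 0.4 turn -12.9
48.0 [ 9.6 -3.3] dz 0.4 turn -15.9
45.0 [11.3 -3.9] dz 0.4 turn -18.9
42.0 [12.9 -4.5] dz 0.4 turn -21.9
39.0 [14.5 -5.2] dz 0.4 turn -24.9
36.0 [16. -6.] dz 0.4 turn -27.9
```

```bash
python3 -m pendant '[[1,1.5,-1,0,0,0,-4],[1,3,-1.5,0,0,0,-7],[1,5,-2,0,0,0,-10],[1,6.5,-2.5,0,0,0,-13],[1,8,-3,0,0,0,-16],[1,8,-3,0,0,0,-16],[1,8,-3,0,0,0,-16]]'
cat > now.py <<'E'
from ang import *
f=grab_frame("scene");f2=grab_frame("scene")
for x in(f,f2): print("lever",fit(x["frame"],x,np.array([-2.3,-1.5])))
E
python3 now.py; python3 arc.py .543 .025 .014 48 45 42 39 36 33 30 27 24
```

```text
clock: 5.93
tool_pos: [0.5535, 0.0559, 0.0623]
orientation: [0.004, 0.913, 0.407, 0.002]
force: [0.7, 0.8, -0.7]
grip_width: -0.001
lever (np.float64(31.0), np.float32(94.9))
lever (np.float64(29.0), np.float32(93.5))
F [-0.9  0.2  0.1] clock 6.0333
48.0 [-0.6  0.7] dz 0.3 turn 0.0
45.0 [1.1 0.2] dz 0.3 turn -3.0
42.0 [ 2.7 -0.5] dz 0.3 turn -6.0
39.0 [ 4.3 -1.2] dz 0.3 turn -9.0
36.0 [ 5.8 -2. ] dz 0.3 turn -12.0
33.0 [ 7.3 -2.9] dz 0.3 turn -15.0
30.0 [ 8.8 -3.8] dz 0.3 turn -18.0
27.0 [10.1 -4.8] dz 0.3 turn -21.0
24.0 [11.5 -5.9] dz 0.3 turn -24.0
```

```bash
python3 -m pendant '[[1,0,0,0,0,0,0],[1,0,0,0,0,0,0],[1,0,0,0,0,0,0],[1,0,0,0,0,0,0]]'; python3 now.py; python3 look.py pics/v7.png
```

```text
clock: 6.37
tool_pos: [0.5533, 0.0559, 0.0622]
orientation: [0.004, 0.913, 0.407, 0.002]
force: [0.1, 0.2, -0.7]
grip_width: 0.001
lever (np.float64(29.0), np.float32(93.7))
lever (np.float64(29.0), np.float32(93.5))
TCP [0.5532 0.0559 0.0621] yaw y -42.0 F [ 1.6 -0.2  0.6]
```

View pics/v7.png

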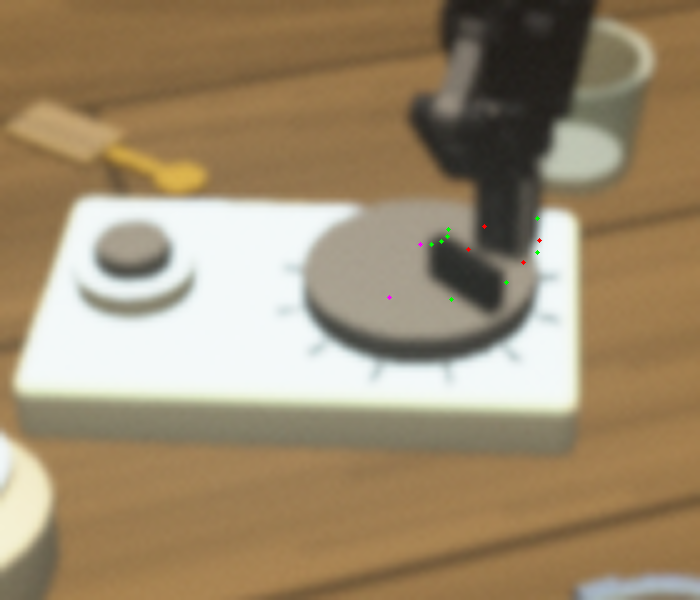

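The lever now stands clear of the finger at the third stop, its end at about (500,285). That is two clicks done. I'll push for the third in two stages.

```bash
python3 arc.py .543 .025 .014 24 21 18 15;  python3 -m pendant '[[1,1.1,0.2,0,0,0,-3],[1,2.7,-0.5,0,0,0,-6],[1,4.3,-1.2,0,0,0,-9],[1,5.8,-2,0,0,0,-12],[1,7.3,-2.9,0,0,0,-15],[1,8.8,-3.8,0,0,0,-18],[1,10.1,-4.8,0,0,0,-21],[1,11.5,-5.9,0,0,0,-24],[1,11.5,-5.9,0,0,0,-24],[1,11.5,-5.9,0,0,0,-24]]'; python3 now.py; python3 arc.py .543 .025 .014 24 21 18 15 12 9 6
```

```text
F [ 0.9  0.5 -0.2] clock 6.5167
24.0 [11.5 -5.9] dz 0.3 turn -24.0
21.0 [12.8 -7.1] dz 0.3 turn -27.0
18.0 [14.  -8.3] dz 0.3 turn -30.0
15.0 [15.1 -9.6] dz 0.3 turn -33.0
clock: 7.35
tool_pos: [0.5639, 0.0506, 0.0618]
orientation: [0.004, 0.978, 0.208, 0.0]
force: [-2.8, 4.0, 1.5]
grip_width: 0.001
lever (np.float64(22.0), np.float32(93.6))
lever (np.float64(22.0), np.float32(93.8))
F [-2.9  3.2  0.4] clock 7.45
24.0 [ 0.7 -0.5] dz 0.7 turn -0.1
21.0 [ 2.  -1.7] dz 0.7 turn -3.1
18.0 [ 3.2 -2.9] dz 0.7 turn -6.1
15.0 [ 4.4 -4.2] dz 0.7 turn -9.1
12.0 [ 5.4 -5.6] dz 0.7 turn -12.1
9.0 [ 6.5 -7. ] dz 0.7 turn -15.1
6.0 [ 7.4 -8.5] dz 0.7 turn -18.1
```

```bash
python3 -m pendant '[[1,2,-1.7,0.5,0,0,-3],[1,3.2,-2.9,0.5,0,0,-6],[1,4.4,-4.2,0.5,0,0,-9],[1,5.4,-5.6,0.5,0,0,-12],[1,5.4,-5.6,0.5,0,0,-12],[1,5.4,-5.6,0.5,0,0,-12],[1,5.4,-5.6,0.5,0,0,-12]]'; python3 now.py; python3 arc.py .543 .025 .014 12 9 6 3 0 -3 -6 -9 -12 -15
```

```text
clock: 8.03
tool_pos: [0.5697, 0.0447, 0.0625]
orientation: [0.004, 0.994, 0.106, 0.0]
force: [-0.5, -0.7, 0.3]
grip_width: 0.002
lever (np.float64(0.0), np.float32(78.9))
lever (np.float64(1.0), np.float32(80.4))
F [ 0.6  0.2 -0.8] clock 8.1333
12.0 [-0.1  0.1] dz 0.1 turn -0.1
9.0 [ 0.9 -1.3] dz 0.1 turn -3.1
6.0 [ 1.8 -2.7] dz 0.1 turn -6.1
3.0 [ 2.7 -4.2] dz 0.1 turn -9.1
0.0 [ 3.5 -5.8] dz 0.1 turn -12.1
-3.0 [ 4.2 -7.4] dz 0.1 turn -15.1
-6.0 [ 4.8 -9. ] dz 0.1 turn -18.1
-9.0 [  5.3 -10.6] dz 0.1 turn -21.1
-12.0 [  5.7 -12.3] dz 0.1 turn -24.1
-15.0 [  6.1 -14. ] dz 0.1 turn -27.1
```

Click 3 has snapped, with zero force and a fit near −6.5° plus bias. The fourth goes the same way, first to the equivalent partial stage.

```bash
python3 -m pendant '[[1,0.9,-1.3,0,0,0,-3],[1,1.8,-2.7,0,0,0,-6],[1,2.7,-4.2,0,0,0,-9],[1,3.5,-5.8,0,0,0,-12],[1,4.2,-7.4,0,0,0,-15],[1,4.8,-9,0,0,0,-18],[1,4.8,-9,0,0,0,-18],[1,4.8,-9,0,0,0,-18]]'; python3 now.py; python3 arc.py .543 .025 .014 -6 -9 -12 -15 -18 -21
```

```text
clock: 8.8
tool_pos: [0.5742, 0.0363, 0.0623]
orientation: [0.003, 0.999, -0.051, -0.001]
force: [0.4, 3.2, -0.5]
grip_width: -0.001
lever (np.float64(-3.0), np.float32(76.0))
lever (np.float64(-3.0), np.float32(75.8))
F [-0.6  3.3  1. ] clock 8.9
-6.0 [ 0.1 -0.5] dz 0.2 turn -0.2
-9.0 [ 0.6 -2.1] dz 0.2 turn -3.2
-12.0 [ 1.1 -3.8] dz 0.2 turn -6.2
-15.0 [ 1.4 -5.5] dz 0.2 turn -9.2
-18.0 [ 1.7 -7.2] dz 0.2 turn -12.2
-21.0 [ 1.8 -9. ] dz 0.2 turn -15.2
```

```bash
python3 -m pendant '[[1,0.6,-2.1,0,0,0,-3],[1,1.1,-3.8,0,0,0,-6],[1,1.4,-5.5,0,0,0,-9],[1,1.6,-6.8,0,0,0,-11.5],[1,1.6,-6.8,0,0,0,-11.5],[1,1.6,-6.8,0,0,0,-11.5],[1,1.6,-6.8,0,0,0,-11.5]]'; python3 now.py; python3 arc.py .543 .025 .014 -18 -21 -24
```

```text
clock: 9.48
tool_pos: [0.5758, 0.0292, 0.0624]
orientation: [0.004, 0.989, -0.15, -0.001]
force: [-0.3, -0.0, -0.8]
grip_width: 0.001
lever (np.float64(14.0), np.float32(47.9))
lever (np.float64(14.0), np.float32(50.5))
F [0.  0.4 0.3] clock 9.5833
-18.0 [ 0.1 -0.3] dz 0.2 turn -0.7
-21.0 [ 0.2 -2. ] dz 0.2 turn -3.7
-24.0 [ 0.3 -3.8] dz 0.2 turn -6.7
```

The force fell to zero, and the fit is unreliable at this view angle. I'll back off, lift and look.

```bash
python3 -m pendant '[[1,1.5,5,0,0,0,0],[1,2,6,0,0,0,0],[1,2,6,20,0,0,0],[1,2,6,50,0,0,0],[1,0,40,70,0,0,0],[1,0,75,70,0,0,0],[1,0,90,70,0,0,0],[1,0,90,70,0,0,0],[1,0,90,70,0,0,0]]'; python3 look.py pics/v8.png
```

```text
clock: 10.33
tool_pos: [0.5757, 0.12, 0.1323]
orientation: [0.004, 0.989, -0.149, -0.001]
force: [0.5, -0.3, -0.5]
grip_width: 0.004
TCP [0.5757 0.12   0.1323] yaw y -107.1 F [ 0.5 -0.3 -0.5]
```

View pics/v8.png

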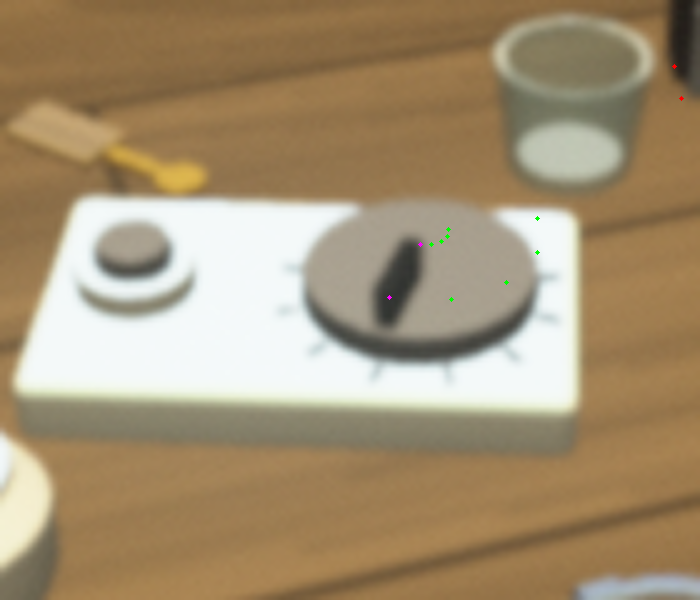

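The lever now points at the fifth tick at (377,370), on the predicted magenta target once the known image offset is applied, so four clicks are done. Next is the button, at about (0.503, −0.075).

```bash
python3 -m pendant '[[1,-15,-40,0,0,0,0],[1,-30,-80,0,0,0,0],[1,-45,-120,0,0,0,0],[1,-60,-160,0,0,0,0],[1,-72,-195,0,0,0,0],[1,-72,-195,0,0,0,0],[1,-72,-195,-30,0,0,0],[1,-72,-195,-50,0,0,0],[1,-72,-195,-60,0,0,0],[1,-72,-195,-64,0,0,0],[1,-72,-195,-64,0,0,0],[1,-72,-195,-64,0,0,0]]'; python3 look.py pics/v9.png
```

```text
clock: 11.38
tool_pos: [0.5041, -0.0759, 0.0686]
orientation: [0.004, 0.989, -0.15, -0.001]
force: [0.2, 0.6, 0.2]
grip_width: 0.0
TCP [ 0.5041 -0.0759  0.0686] yaw y -107.2 F [0.2 0.6 0.2]
```

View pics/v9.png

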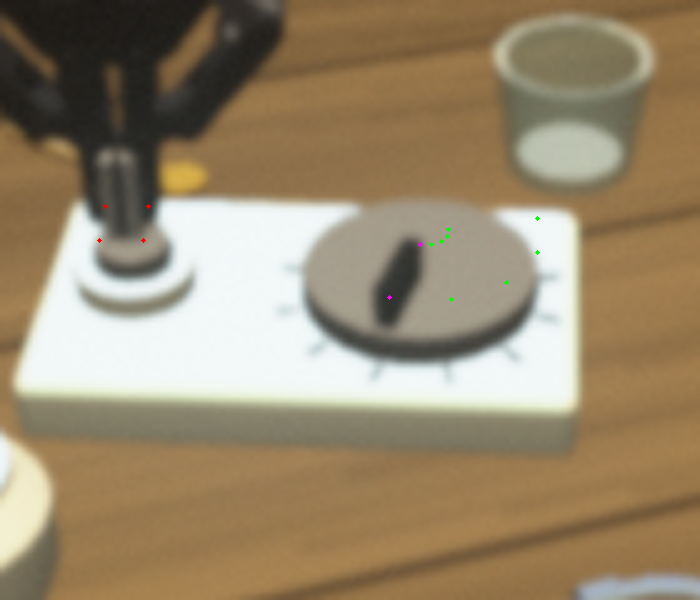

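The tip is above the button (tip bottom at about (124,230), button centre at (132,243)). I'll descend in small steps.

```bash
for i in 1 2; do python3 -m pendant '[[1,0,0,-2,0,0,0],[1,0,0,-4,0,0,0],[1,0,0,-4,0,0,0]]' | grep -E "pos|force"; done; for i in 1 2 3; do python3 -m pendant '[[1,0,0,-2,0,0,0],[1,0,0,-2,0,0,0]]'| grep -E "pos|force"; done
```

```text
tool_pos: [0.5049, -0.0758, 0.0656]
force: [-0.6, 0.0, 0.3]
tool_pos: [0.5046, -0.0757, 0.0612]
force: [0.4, -0.1, -0.5]
tool_pos: [0.5048, -0.0757, 0.0592]
force: [-0.9, 0.1, 3.0]
tool_pos: [0.5049, -0.0758, 0.0572]
force: [-1.0, -0.2, 3.7]
tool_pos: [0.505, -0.0758, 0.0553]
force: [-1.9, 1.1, 4.3]
```

```bash
python3 -m pendant '[[1,0,0,-1,0,0,0],[1,0,0,-2,0,0,0],[1,0,0,-2,0,0,0]]'| grep -E "pos|force"; python3 -m pendant '[[1,0,0,-1,0,0,0],[1,0,0,-1.5,0,0,0],[1,0,0,-1.5,0,0,0]]'| grep -E "pos|force"
```

```text
tool_pos: [0.5051, -0.0758, 0.0549]
force: [-6.4, 1.6, 14.3]
tool_pos: [0.5052, -0.0758, 0.0549]
force: [-7.4, 1.7, 13.1]
```

Hard stop at z 0.0549. I'll rise in small steps to find where the button lets go, which confirms the 6 mm of travel.

```bash
python3 look.py pics/v10.png; python3 -m pendant '[[1,0,0,3,0,0,0],[1,0,0,3,0,0,0]]'| grep -E "pos|force";for i in 1 2 3 4; do python3 -m pendant '[[1,0,0,1,0,0,0],[1,0,0,1,0,0,0],[1,0,0,1,0,0,0]]'| grep -E "pos|force"; done
```

```text
TCP [ 0.5052 -0.0758  0.0549] yaw y -107.2 F [-7.4  1.7 13.1]
tool_pos: [0.5056, -0.0759, 0.0587]
force: [-0.9, 0.4, 2.3]
tool_pos: [0.5057, -0.0759, 0.0594]
force: [-0.2, 0.6, 1.6]
tool_pos: [0.5056, -0.0759, 0.0603]
force: [-0.0, 0.2, 1.8]
tool_pos: [0.5056, -0.0759, 0.0611]
force: [-0.1, -1.0, 1.7]
tool_pos: [0.5053, -0.0759, 0.0619]
force: [-0.5, -1.1, 0.1]
```

View pics/v10.png

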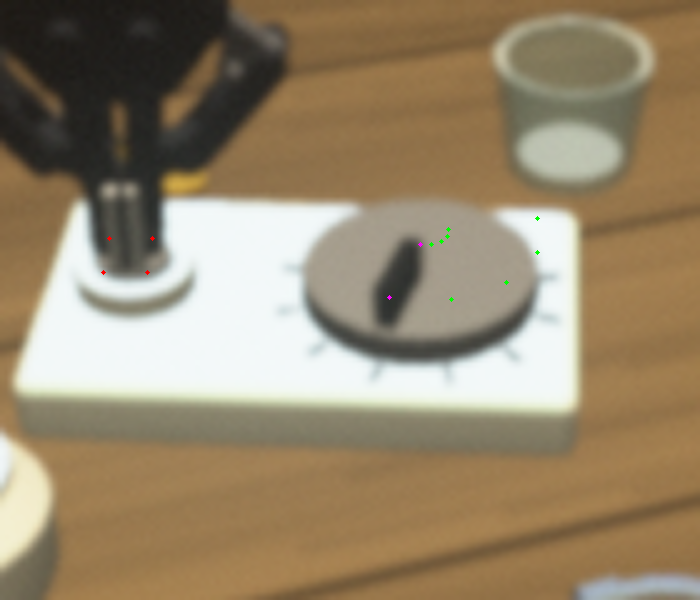

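The button was pressed flush with its housing. Travel from the hard stop (0.0549) to release (0.0611–0.0619) is at least 6 mm, so it went fully down. Now I'll retreat straight up and do a last check.

```bash
python3 -m pendant '[[1,0,0,20,0,0,0],[1,0,0,50,0,0,0],[1,0,0,90,0,0,0],[1,-30,0,130,0,0,0],[1,-60,0,150,0,0,0],[1,-60,0,150,0,0,0],[1,-60,0,150,0,0,0],[1,-60,0,150,0,0,0]]'; python3 - <<'E'
from h import *
f=grab_frame("scene");a=cv2.imread("pics/scene0.png")
cv2.imwrite("pics/v11.png",np.vstack([cv2.resize(x[130:320,70:370],None,fx=1.5,fy=1.5,interpolation=2) for x in(a,f["frame"])]))
E
```

```text
clock: 14.82
tool_pos: [0.4452, -0.0758, 0.2113]
orientation: [0.004, 0.989, -0.149, -0.0]
force: [-1.0, -0.1, -1.4]
grip_width: -0.0
```

View pics/v11.png

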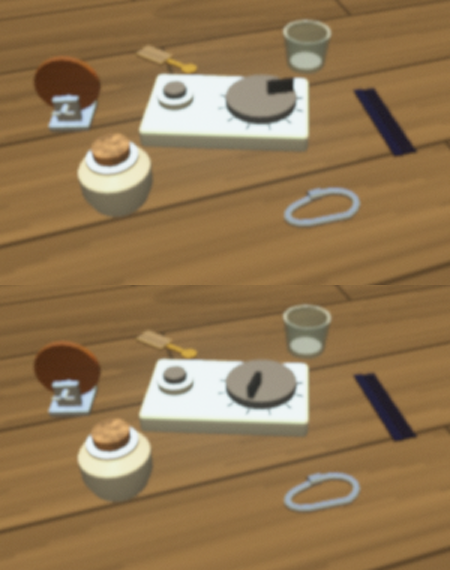

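The before and after views match: bystanders are unmoved, the button is back up at (175,374), and the lever is at the fifth stop at (255,385).

```bash
python3 -c "
from rig import r
print(r.finish_job())"
```

```text
the job is handed in; nothing more can be done
None
```

I pushed the lever with the shut fingertips from the first stop to the fifth, four clicks clockwise. I then pressed the button until it stopped hard and let it spring back. The job was handed in at about 15 s.

**Last checks**
- **Dial:** The lever points at the fifth tick in the scene picture, and it still did after the button press. Lateral force while pushing stayed at about 5 N or less in the readings taken.
- **Button:** It stopped hard at tool height 0.0549 m with about 14 N on it, and let go between 0.0611 and 0.0619 m. That is at least 6 mm of travel, so fully down. It shows raised again in the last picture.
- **Bystanders:** They look unmoved in the before and after scene pictures.

**What disagreed**
- **Cameras:** The top and scene cameras differed by about 10 mm on the controller's position. I used a value in between, checked against the visible fingertip and the contact with the lever.
- **Lever angle:** My automatic angle fit read about 6° high at stops three and four. At the fifth it gave a wrong angle (14°), so I judged that one from the picture and the force dropping to zero.
- **Button side force:** There was about 7 N of sideways force at the bottom of the button press. A finger edge may have touched the housing rim there.

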